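Load the chilli sauce cartridge into the doser and clamp it home

TASK

Take the red-topped sauce cartridge from the tray, stand it upright in the cradle of the sauce doser and let go; then swing the hinged clamp over onto it and press the clamp's orange bar down until the cartridge is driven fully home on its rubber seal and stays clamped there when you let go. Press only firmly, not hard: the cartridge crushes easily. Leave the other cartridges and everything else on the counter where they are.

Things in the scene. Friction and masses are not known exactly. Their poses are not given: they have to be found in the camera images.
- red_mid (a point): Centre (44 mm above the underside) of the red-topped cartridge: upright cylinder 48 mm across, 88 mm tall in all, white with a red top third and a black foot (28 mm across, lowest 8 mm); about 0.12 kg. z is its axis. It starts standing in the tray; its wall may be gripped anywhere, best 10 to 20 mm above the centre.
- yellow_mid (a point): Centre of the yellow-topped sauce cartridge, same size as the red one, standing in the tray; leave it.
- green_mid (a point): Centre of the green-topped sauce cartridge, same size as the red one, standing in the tray; leave it.
- tray: Shallow steel tray, 260 x 220 x 20 mm, floor 3 mm thick, fixed to the counter; origin under its centre. It stands on one side of the counter, the doser on the other.
- cradle (a point): Centre of the mouth of the doser's cradle, a round upright pocket 50.5 mm across with a 3 mm chamfer, in an 88 mm square aluminium block whose top is 68 mm above the counter; fixed. x points to the clamp's hinge, away from the closed clamp's bar; y along the hinge; z up.
- lugs (a point): Point in the pocket, on its axis, 27 mm below the mouth: here the underside of the foot stands when the cartridge is freshly set, carried by four red sprung lugs (its top then 61 mm above the mouth). The springs push up with 2 N and 0.2 N more per mm. A rubber seal (yields 1 mm per 14 N), on which the foot lands when driven home, lies 2 to 16 mm farther down: differs each time, found by feel.
- clamp_hinge (a point): Point on the clamp's hinge axis, at mid-length: 75 mm along the cradle's +x from the cradle's axis and 125 mm above the counter. Axes as the cradle's; the hinge runs along y.
- clamp_bar (a point): Middle of the clamp's orange round bar, 14 mm thick, 100 mm long, parallel to the hinge and 150 mm from it, 84 mm clear between the arms; it moves on an arc, so follow that. When the clamp is home, pressing the bar straight down with about 11 N (9 to 14 N) loads the seal enough to stay clamped; beyond about 17 N the cartridge is crushed (25 N at its top: the presser has twice the bar's leverage).
- presser (a point): Lowest point of the clamp's round rubber presser foot (28 mm across), half-way between hinge and bar, which meets the middle of the cartridge's top.
- clamp (a joint): Angle of the clamp, rad: 0 level, grows as it opens; 1.57 upright; starts at 1.7 to 1.9, leaning back; stop at 1.95. The bar is 150 mm x sin(angle) above the hinge and 150 mm x cos(angle) from it along the cradle's -x. Stiff hinge (0.9 N m): it stays where left and takes 4 to 6 N at the bar to move. It meets a freshly set cartridge near 0.27 rad; home, where it goes hard, is at 0.03 to 0.25 rad.
- bottle_mid (a point): Centre of a bystander: amber glass sauce bottle, 56 mm across, 170 mm tall
- bowl_mid (a point): Centre of a bystander: white bowl, 120 mm across, 55 mm tall
- jar_mid (a point): Centre of a bystander: glass jar with a steel cap, 68 mm across, 85 mm tall
- cup_mid (a point): Centre of a bystander: steel cup, 76 mm across, 85 mm tall
- spoon_mid (a point): Centre of a bystander: spoon lying on the counter
Not all that is in view belongs to the job. Leave any blue, pink or purple look-alike of the part that bears red_mid alone.

How it is judged (in metres and radians):
On the way, in this order (a step that is already met when the one before it is completed fails the run):
1. the red cartridge stands in the cradle, let go, with the clamp still open (horizontal distance between red_mid and cradle below 0.005 m and z of red_mid in the frame of cradle below 0.022 m and angle between red_mid's own z axis and vertical below 0.1 rad and contact force between the fingers and red below 0.1 N and value of joint clamp above 1 rad), for 0.2 s.
2. the clamp presses the cartridge onto its seal (horizontal distance between red_mid and cradle below 0.005 m and z of red_mid in the frame of cradle below 0.022 m and angle between red_mid's own z axis and vertical below 0.1 rad and contact force between red and seal_c0 above 2.5 N and contact force between red and clamp_c0 above 2.5 N), for 0.2 s.
At the end, for the whole second after the job is handed in: The red-topped cartridge stands upright in the cradle (within 5 mm of its axis, tilted less than 0.1 rad), at rest, held by the closed clamp (angle under 0.26 rad) with its presser bearing on the cartridge and the foot bearing on the seal with at least 2 N each, the robot clear (horizontal distance between red_mid and cradle below 0.005 m and z of red_mid in the frame of cradle below 0.022 m and angle between red_mid's own z axis and vertical below 0.1 rad and contact force between red and seal_c0 above 2 N and contact force between red and clamp_c0 above 2 N and value of joint clamp below 0.26 rad and linear speed of red below 0.01 m/s); the robot touches nothing.
It fails at once if the cartridge is crushed: more than 25 N from the clamp or onto the seal (contact force between red and clamp_c0 above 25 N or contact force between red and seal_c0 above 25 N).
It fails at once if another cartridge is moved more than 20 mm (distance of any of yellow_mid, green_mid from where it was at the start of the episode above 0.02 m).
It fails at once if a bystander is moved more than 30 mm (distance of any of bottle_mid, bowl_mid, jar_mid, cup_mid, spoon_mid from where it was at the start of the episode above 0.03 m).
It also fails if it takes over 72 s, if anything falls off the work surface, if the arm or the gripper's body presses on something with over 40 N, if the wrist force passes 120 N, or if a joint passes its speed limit or range.

ROBOT

A 6-joint arm with a two-finger parallel gripper is mounted at the origin on the work surface. World frame = base frame: x ahead of the robot, y to its left, z up, the work surface at z = 0. Lengths are in m, angles in degrees, forces in N, time in s.
With the tool pointing down it reaches from about 0.375 to 0.9 m from the base axis. Payload 3.1 kg.
Tool frame: the origin (TCP) lies at the very end of the fingers, on their centre line; the grasp point (between the pads) lies 19 mm behind it; y points along the fingers, z is the direction in which the jaws open and shut, and the axes are right-handed (so a half turn about y gives the same grasp; the last joint's range is limited). The gripper opens to 85 mm and grips with 20 to 120 N. Pads are 22 mm wide; open, the fingers measure 114 mm over their backs; the gripper's body (76 mm by 85 mm) begins 54 mm behind the grasp point. The pads swing forward as they close: fully open they stand 13 mm farther back than shut.
Start: joints at [64.372, 30.224, 82.088, -0, 67.689, -10.227], TCP at [0.166, 0.603, 0.231] pointing down, gripper open.
Joint ranges: [-176.69, 176.69], [-43.24, 126.21], [12.49, 139.97], [-82, 262], [0, 151.66], [-163.58, 163.58]. Speed limits (degrees/s): [159.86, 159.86, 180, 180, 180, 180].

INTERFACE

Orientations are given as [roll, pitch, yaw] about the fixed x, y, z axes, in that order (R = Rz(yaw) Ry(pitch) Rx(roll)).
In Python, from bench import bot gives the robot as it stands.
- The arm moves only by the shell command python3 -m jog 'ROWS' [FORCE]. ROWS is JSON, a list of rows, each an object with "dp": the shift along the tool's x, y, z normalised to -1 to 1, where 1 is 1000 mm, a list of three; "dr": the turn, a rotation vector about the tool's x, y, z normalised to -1 to 1, where 1 is pi rad, a list of three; "hand": the opening in per cent of the stroke, from 0 (shut) to 100 (fully open). A call has 1 to 5 rows; each row shifts and turns the commanded pose from where the row before left it, along the tool's axes as they then stand; what a row does not reach is not made up. A row lasts 1/12 s, in which the tool goes at most 41.7 mm and 7.16 degrees, less where a joint would pass 70% of its speed; a pose out of reach is approached as far as the arm can. A call with a number of a shift or a turn outside -1 to 1 is refused whole. A call with a gripper value outside its range is refused whole. The fingers move at their own pace and stop on an object; FORCE is the grip in N (left out, the last holds). Time passes only in rows, so rows that do not move let the fingers close. It gives the time, the measured TCP pose, the force and the opening at its end, in the units of the state.
- bot.observe(): the state, without advancing time (a new reading comes with each control period).
- bot.read_camera(name): name is "scene" or "top"; returns a dict with "image" (384x512x3 uint8, red, green, blue), "z_map" (384x512 float32, m along the optical axis (not along the pixel's ray), 0 where there is no reading), "mtx" (3x3 intrinsics, pixels), "k1" (the pictures are not rectified: a ray, as slopes to the right and down, at radius r is drawn at 1 + k1 r^2 times it, then the intrinsics apply), "R" (3x3) and "t" (3): a world point X has camera coordinates R X + t. Camera axes: x right, y down, z forward; pixel columns grow to the right and rows downward; lengths in m; the calibration is good to about 2 mm. A picture is of the moment at which its call begins.
- bot.finish_job(): hands the job in, once; it reports no verdict.
The state is a dict: "clock": time; "joint_positions": joint angles; "joint_vel": joint speeds; "joint_efforts": joint torques, N m; "position": TCP position; "orientation": TCP orientation; "ft_force": force on the tool from outside, world axes, zero at the start; "wrist_torque": the same for the moment, N m; "width": finger opening in m.
Only numpy, scipy, OpenCV 4.12 (cv2) and the standard library are available. Lean on these libraries where they do the work, as an engineer would, in place of code of your own. Each camera call takes 0.05 s, during which the arm holds its last target.

## Working session

There is one attempt and no reset: what is moved stays moved. The work goes in short steps, Python scripts to look and compute and a shell command to move; the robot and the scene stay as the last step left them, time stands still between calls to the robot, and variables do not carry over. Pictures are saved under pics/ and viewed, and the job is handed in when it is done.

```bash
ls; mkdir -p pics; python3 - <<'E'
from bench import bot
import cv2,numpy as np
print(bot.observe())
for n in("scene","top"):
    c=bot.read_camera(n); cv2.imwrite(f"pics/{n}0.png",cv2.cvtColor(c["image"],cv2.COLOR_RGB2BGR)); np.savez(f"{n}0.npz",**c); print(n,c["mtx"],c["k1"],c["R"],c["t"])
E
```

```text
pics
{'clock': 0.0, 'joint_positions': array([ 6.43714210e+01,  3.02787188e+01,  8.21567186e+01, -4.67454023e-04,
        6.76875864e+01, -1.02294151e+01]), 'joint_vel': array([-0.06226747,  0.08978508,  0.05892276,  0.03128125,  0.05524733,
        0.00923867]), 'joint_efforts': array([ 6.36313598e-04, -4.42352736e+01, -1.78027421e+01, -2.09238783e-04,
        8.36088555e-03,  2.29800882e-06]), 'position': array([0.16564794, 0.60191297, 0.23033441]), 'orientation': array([-9.01211450e+01,  2.14225802e-02, -1.53990086e+01]), 'ft_force': array([ 0.46825493, -0.12111643, -0.48897517]), 'wrist_torque': array([-0.00099656,  0.03246021, -0.04236153]), 'width': 0.08553159133393134}
scene [[408.35902441   0.         250.53610165]
 [  0.         408.35902441 193.05083926]
 [  0.           0.           1.        ]] -0.04987889552945379 [[-0.44956458  0.89314794  0.01335844]
 [ 0.68591083  0.35475484 -0.6353545 ]
 [-0.57220453 -0.27647018 -0.77210505]] [ 0.21583539 -0.29390539  1.50542062]
top [[472.49014614   0.         258.01439292]
 [  0.         472.49014614 190.96313485]
 [  0.           0.           1.        ]] -0.11740577515033591 [[ 1.64565032e-02 -9.99864320e-01  7.24830861e-04]
 [-9.85820899e-01 -1.63464315e-02 -1.67002843e-01]
 [ 1.66992032e-01  2.03372941e-03 -9.85956148e-01]] [-0.02062113  0.51749174  1.28945852]
```

View pics/scene0.png

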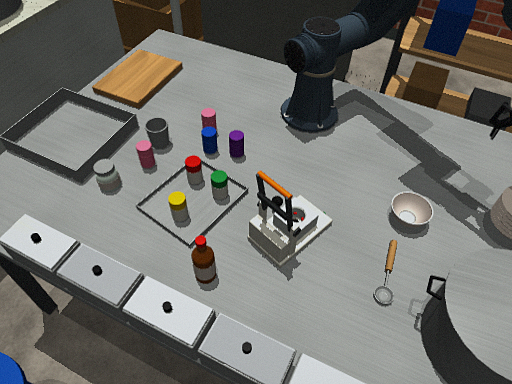

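View pics/top0.png

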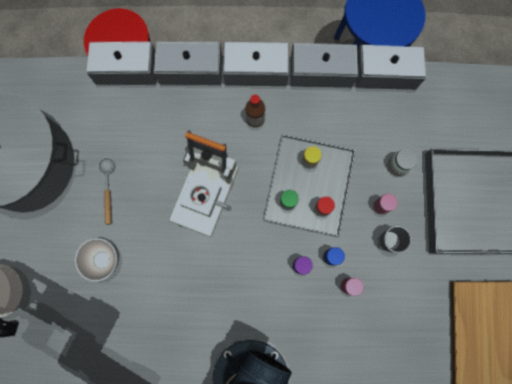

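The overview shows the red-topped cartridge in the tray, at scene (193,165) and top (326,205). The doser is at top (205,195) with its clamp leaning back at (207,145). The bottle cap at top (256,100) is also red, and the pink, blue and purple decoys stand outside the tray. I'll crop these to confirm.

```bash
cat > h.py <<'E'
import numpy as np,cv2
def ray(c,u,v):
    K=c["mtx"];k=float(c["k1"])
    d=np.array([(u-K[0,2])/K[0,0],(v-K[1,2])/K[1,1]]);s=d.copy()
    for _ in range(20): s=d/(1+k*(s@s))
    R=c["R"];o=-R.T@c["t"]; return o,R.T@np.array([s[0],s[1],1])
def onz(c,u,v,z):
    o,d=ray(c,u,v); return o+d*(z-o[2])/d[2]
def dep(c,u,v):
    o,d=ray(c,u,v); return o+d*float(c["z_map"][int(round(v)),int(round(u))])
def proj(c,X):
    x=c["R"]@np.asarray(X,float)+c["t"]; s=x[:2]/x[2]; s=s*(1+float(c["k1"])*(s@s))
    return s*[c["mtx"][0,0],c["mtx"][1,1]]+c["mtx"][:2,2]
def tri(rays):
    A=0;b=0
    for o,d in rays:
        d=d/np.linalg.norm(d);P=np.eye(3)-np.outer(d,d);A=A+P;b=b+P@o
    return np.linalg.solve(A,b)
def crop(c,x0,y0,x1,y1,f,name):
    im=cv2.cvtColor(c["image"],cv2.COLOR_RGB2BGR)[y0:y1,x0:x1]
    cv2.imwrite(name,cv2.resize(im,None,fx=f,fy=f,interpolation=cv2.INTER_CUBIC))
E
python3 - <<'E'
from h import *
T=np.load("top0.npz");S=np.load("scene0.npz")
crop(T,160,120,360,250,4,"pics/topc.png");crop(S,130,130,350,270,3.6,"pics/scenec.png")
for n,c in(("T",T),("S",S)):
    hsv=cv2.cvtColor(c["image"],cv2.COLOR_RGB2HSV)
    for col,lo,hi in(("red",0,5),("red",174,180),("org",6,15),("yel",24,33),("grn",50,75)):
        m=cv2.inRange(hsv,(lo,150,60),(hi,255,255))
        k,l,st,ce=cv2.connectedComponentsWithStats(m)
        for i in range(1,k):
            if st[i,4]>15 and st[i,4]<1500: print(n,col,st[i],ce[i].round(1))
for u,v in((326,205),(289,199),(313,155)): print(onz(T,u,v,.091).round(4),dep(T,u,v).round(4))
E
```

```text
T red [250  95  10   9  69] [254.7  99.4]
T red [317 197  17  17 215] [325.1 205.1]
T org [186 133  39  18 201] [205.3 141.5]
T yel [304 147  16  16 193] [312.  154.8]
S red [185 156  16  12 149] [192.4 161.1]
S red [187 167  13   6  39] [193.4 169.8]
S red [195 235  11  10  85] [200.  239.7]
S org [424   0  15  10  72] [430.8   3.8]
S org [476   0  28  15 207] [488.9   6.3]
S org [415   8  19  10  84] [424.2  12.8]
S org [473  12  14   9  61] [479.9  16. ]
S org [487  14  21  13 123] [496.2  20.2]
S org [469  21  31  15 188] [483.3  27.5]
S org [499  29  13  10  74] [506.   33.5]
S org [257 171  35  28 152] [273.6 184.7]
S org [192 246  21  18 247] [202.4 255.7]
S yel [168 192  17  14 182] [176.1 198. ]
S grn [211 170  16  13 158] [218.5 176.2]
[ 0.4742 -0.1972  0.091 ] [ 0.4741 -0.1971  0.0916]
[ 0.489  -0.0966  0.091 ] [ 0.489  -0.0966  0.0912]
[ 0.6129 -0.1623  0.091 ] [ 0.6122 -0.162   0.0939]
```

View pics/topc.png

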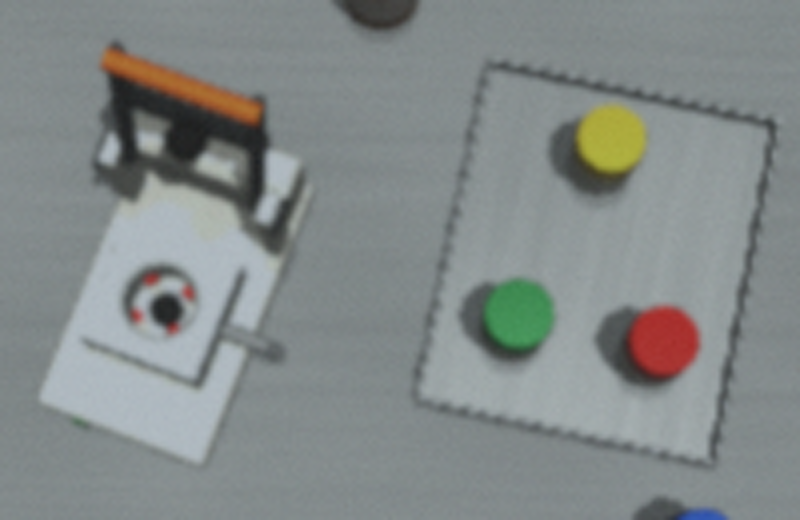

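View pics/scenec.png

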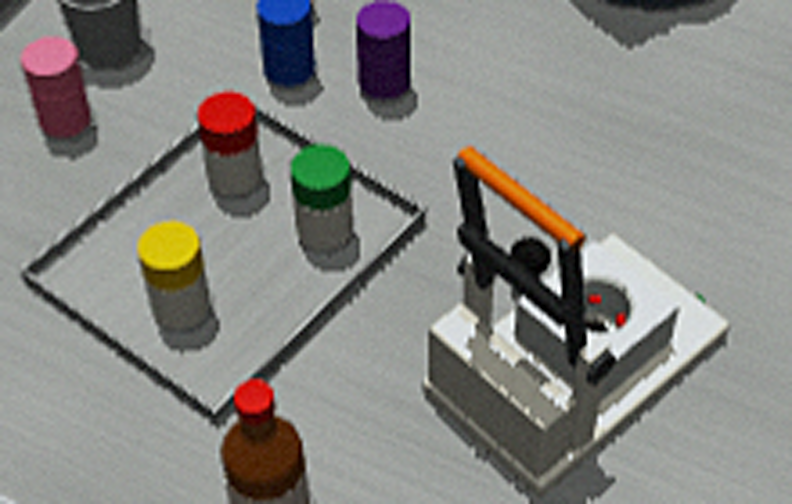

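The crops confirm the target. The candidates were red (top (326,205), in the tray, white with a red top third), pink (387,203) and (352,286), blue (335,256), purple (303,265) and the bottle cap (255,100). Only the first fits the description. Next I'll measure the cradle and the clamp.

```bash
python3 - <<'E'
from h import *
T=np.load("top0.npz");S=np.load("scene0.npz")
def cloud(c,x0,y0,x1,y1):
    return np.array([[dep(c,u,v) if c["z_map"][v,u]>0 else [0,0,0] for u in range(x0,x1)] for v in range(y0,y1)])
P=cloud(T,160,120,245,245)
print("z hist",np.histogram(P[...,2],bins=np.arange(-.01,.3,.01)))
m=((abs(P[...,2]-.068)<.005)).astype(np.uint8)
k,l,st,ce=cv2.connectedComponentsWithStats(m)
i=1+np.argmax(st[1:,4]);print(st[1:])
pts=P[l==i]; print("median z",np.median(pts[:,2]))
r=cv2.minAreaRect(pts[:,:2].astype(np.float32));print("block rect",r)
# pocket via closed-hole: brightness circle
q=l==i
cn,_=cv2.findContours(q.astype(np.uint8),cv2.RETR_CCOMP,cv2.CHAIN_APPROX_NONE)
for c in cn:
    w=np.array([onz(T,a[0][0]+160,a[0][1]+120,.068)[:2] for a in c],np.float32)
    print(len(c),cv2.minEnclosingCircle(w), cv2.minAreaRect(w))
# bar ends
for n,c in(("T",T),("S",S)):
    hsv=cv2.cvtColor(c["image"],cv2.COLOR_RGB2HSV);mm=cv2.inRange(hsv,(4,130,60),(18,255,255))
    k,l,st,ce=cv2.connectedComponentsWithStats(mm)
    for i in range(1,k):
        if 120<st[i,4] and (n=="T" or abs(ce[i][0]-273)<5):
            ys,xs=np.where(l==i);print(n,cv2.minAreaRect(np.c_[xs,ys].astype(np.float32)),ce[i])
            vx,vy,x0,y0=cv2.fitLine(np.c_[xs,ys].astype(np.float32),cv2.DIST_L2,0,.01,.01).ravel()
            t=(xs-x0)*vx+(ys-y0)*vy; print([(x0+vx*a,y0+vy*a) for a in(t.min(),t.max())])
            Q=np.array([dep(c,u,v) for u,v in zip(xs,ys)]);print("depth med",np.median(Q,0))
hs=cv2.cvtColor(T["image"],cv2.COLOR_RGB2HSV)
E
```

```text
z hist (array([3025, 3376,  871,  980,  131,  121,   81,  618,  220,   44,  271,
         15,    9,   23,   58,   76,   12,   15,   13,   24,   49,  196,
         69,   14,   16,   18,   12,    8,  208,   51]), array([-0.01,  0.  ,  0.01,  0.02,  0.03,  0.04,  0.05,  0.06,  0.07,
        0.08,  0.09,  0.1 ,  0.11,  0.12,  0.13,  0.14,  0.15,  0.16,
        0.17,  0.18,  0.19,  0.2 ,  0.21,  0.22,  0.23,  0.24,  0.25,
        0.26,  0.27,  0.28,  0.29]))
[[ 34  41   1   3   3]
 [ 39  41   4   2   4]
 [ 44  43   2   1   2]
 [ 33  45   1   1   1]
 [ 47  44   1   1   1]
 [ 50  45   1   1   1]
 [ 75  44   1   1   1]
 [ 31  47   2   1   2]
 [ 55  46   3   2   3]
 [ 74  47   1   1   1]
 [ 60  48   2   1   2]
 [ 73  49   1   2   2]
 [ 19  56  42  39 717]
 [ 69  56   3   5   5]
 [ 67  60   1   1   1]]
median z 0.0681712036521056
block rect ((0.5019645094871521, 0.14894700050354004), (0.08963210880756378, 0.08882355690002441), 69.63864135742188)
118 ((0.5022864937782288, 0.1496841311454773), 0.061992257833480835) ((0.5017386674880981, 0.14890709519386292), (0.08962523192167282, 0.0887339711189
[... 6114 characters left out ...]
2), np.float64(107.97679430085516))]
depth med [ 0.73058265 -0.00308783  0.11799418]
T ((205.16058349609375, 141.5583953857422), (41.18003845214844, 5.724195957183838), 19.98310661315918) [205.09777778 141.59555556]
[(np.float64(185.8322341381597), np.float64(134.45247846448612)), (np.float64(224.4550684413125), np.float64(148.77263918602864))]
depth med [0.59408159 0.11464776 0.27841983]
S ((273.97308349609375, 184.53460693359375), (42.18649673461914, 5.963994979858398), 37.87498474121094) [273.92827004 184.33755274]
[(np.float64(257.37247143099427), np.float64(171.5189361998337)), (np.float64(290.73103996957104), np.float64(197.34737426187684))]
depth med [0.59918631 0.11180557 0.27923483]
```

```bash
python3 - <<'E'
from h import *
T=np.load("top0.npz");S=np.load("scene0.npz")
# red top disc, both views: full red mask (T), depth-band in S
for n,c in(("T",T),("S",S)):
    a=cv2.cvtColor(c["image"],cv2.COLOR_RGB2HSV)
    m=cv2.inRange(a,(0,120,60),(8,255,255))|cv2.inRange(a,(172,120,60),(180,255,255))
    k,l,st,ce=cv2.connectedComponentsWithStats(m)
    for i in range(1,k):
        if st[i,4]<80 or st[i,4]>400: continue
        ys,xs=np.where(l==i);P=np.array([dep(c,u,v) for u,v in zip(xs,ys)])
        t=P[abs(P[:,2]-.091)<.006]
        if len(t)<30: continue
        print(n,ce[i],"disc pts",len(t),"centre(mean)",t.mean(0).round(4),"minrect",cv2.minEnclosingCircle(t[:,:2].astype(np.float32)))
# bar direction, top view on bar top plane
a=onz(T,185.8,134.5,.279);b=onz(T,224.5,148.8,.279);d=b-a
print("bar T",a,b,np.linalg.norm(d),np.degrees(np.arctan2(d[1],d[0])),(a+b)/2)
p=tri([ray(T,205.16,141.56),ray(S,273.97,184.5)]);print("bar tri",p)
# block in scene view
m=np.zeros((384,512),np.uint8);P=np.zeros((384,512,3))
for v in range(180,270):
    for u in range(235,345):
        q=dep(S,u,v);P[v,u]=q
        if abs(q[2]-.068)<.004 and abs(q[0]-.5)<.07 and abs(q[1]-.15)<.07:m[v,u]=1
k,l,st,ce=cv2.connectedComponentsWithStats(m);i=1+np.argmax(st[1:,4])
q=P[l==i];print("S block",len(q),cv2.minAreaRect(q[:,:2].astype(np.float32)))
cv2.imwrite("pics/m.png",cv2.resize(m[180:270,235:345]*255,None,fx=4,fy=4))
# pocket mouth in T: fit ellipse of hole contour pts mapped to plane
E
```

```text
T [325.05531915 205.00425532] disc pts 222 centre(mean) [ 0.4748 -0.1951  0.0914] minrect ((0.47469601035118103, -0.19584281742572784), 0.02365577407181263)
S [192.64878049 163.10243902] disc pts 145 centre(mean) [ 0.4766 -0.197   0.092 ] minrect ((0.47619348764419556, -0.19721707701683044), 0.024496715515851974)
bar T [0.61097618 0.16110096 0.279     ] [0.57725653 0.0680093  0.279     ] 0.09901046591541335 -109.91139264514374 [0.59411636 0.11455513 0.279     ]
bar tri [0.59574556 0.11414056 0.27456908]
S block 331 ((0.4941994845867157, 0.15218135714530945), (0.08893118798732758, 0.0775170549750328), 71.32781982421875)
```

```bash
python3 -m jog '[{"dp":[0,-0.04,0],"dr":[0,0.0256,0],"hand":100},{"dp":[0.03,-0.028,-0.0]},{"dp":[0.03,0,-0.028]},{"dp":[0.03,0,-0.028]},{"dp":[0.03,0,-0.028]}]'
```

```text
validation failed for argument at $[1]...
```

```bash
python3 -m jog '[{"dp":[0,-0.04,0],"dr":[0,0.0256,0],"hand":100},{"dp":[0.02,-0.03,-0.015],"dr":[0,0,0],"hand":100},{"dp":[0.032,0,-0.024],"dr":[0,0,0],"hand":100},{"dp":[0.032,0,-0.024],"dr":[0,0,0],"hand":100},{"dp":[0.032,0,-0.024],"dr":[0,0,0],"hand":100}]'
python3 -m jog '[{"dp":[0.032,0,-0.024],"dr":[0,0,0],"hand":100},{"dp":[0.032,0,-0.024],"dr":[0,0,0],"hand":100},{"dp":[0.032,0,-0.024],"dr":[0,0,0],"hand":100},{"dp":[0.032,0,-0.024],"dr":[0,0,0],"hand":100},{"dp":[0.032,0,-0.024],"dr":[0,0,0],"hand":100}]'
```

```text
clock: 0.52
position: [0.2454, 0.4799, 0.3016]
orientation: [-90.0, -0.0, -19.9]
ft_force: [0.8, 0.3, -0.9]
width: 0.0853
clock: 0.93
position: [0.3548, 0.3118, 0.3011]
orientation: [-90.0, 0.0, -20.0]
ft_force: [0.3, 0.6, -0.1]
width: 0.0856
```

```bash
python3 -m jog '[{"dp":[0.022,0,-0.0335],"dr":[0,0,0],"hand":100},{"dp":[0.022,0,-0.0335],"dr":[0,0,0],"hand":100},{"dp":[0.022,0,-0.0335],"dr":[0,0,0],"hand":100},{"dp":[0.022,0,-0.0335],"dr":[0,0,0],"hand":100},{"dp":[0.022,0,-0.0335],"dr":[0,0,0],"hand":100}]'
python3 -m jog '[{"dp":[0.022,0,-0.0335],"dr":[0,0,0],"hand":100},{"dp":[0.022,0,-0.0335],"dr":[0,0,0],"hand":100},{"dp":[0.022,0,-0.0335],"dr":[0,0,0],"hand":100},{"dp":[0.022,0,-0.0335],"dr":[0,0,0],"hand":100},{"dp":[0.022,0,-0.0335],"dr":[0,0,0],"hand":100}]'
python3 -m jog '[{"dp":[0.022,0,-0.0335],"dr":[0,0,0],"hand":100},{"dp":[0.022,0,-0.0335],"dr":[0,0,0],"hand":100},{"dp":[0.01,0,-0.02],"dr":[0,0,0],"hand":100},{"dp":[0,0,0],"dr":[0,0,0],"hand":100},{"dp":[0,0,0],"dr":[0,0,0],"hand":100}]'
cat >> h.py <<'E'
def d(goal,pos,rpy):
    from scipy.spatial.transform import Rotation as Ro
    return Ro.from_euler('xyz',rpy,degrees=True).inv().apply(np.array(goal)-pos)
E
python3 - <<'E'
from h import *
from bench import bot
o=bot.observe();print(o["clock"],o["position"],o["orientation"],o["joint_positions"].round(1));print(d([.4752,-.196,.2],o["position"],o["orientation"]))
E
```

```text
clock: 1.35
position: [0.4002, 0.1167, 0.3012]
orientation: [-90.0, 0.0, -20.0]
ft_force: [-0.0, -1.0, -0.7]
width: 0.0852
clock: 1.77
position: [0.4463, -0.0784, 0.3012]
orientation: [-90.0, 0.0, -20.0]
ft_force: [1.6, 0.4, -0.3]
width: 0.0853
clock: 2.18
position: [0.4672, -0.1776, 0.3006]
orientation: [-90.0, 0.1, -20.2]
ft_force: [-0.1, -0.7, -0.3]
width: 0.0853
2.1833 [ 0.46716238 -0.17763355  0.30061748] [-89.95861158   0.09436967 -20.16730968] [ -33.7   15.8   94.5    0.    69.8 -103.5]
[ 0.0140426   0.10058401 -0.01454199]
```

```bash
python3 -m jog '[{"dp":[0.007,0.036,-0.0073],"dr":[0,0,0],"hand":100},{"dp":[0.007,0.036,-0.0073],"dr":[0,0,0],"hand":100},{"dp":[0,0.04,0],"dr":[0,0,0],"hand":100},{"dp":[0,0.04,0],"dr":[0,0,0],"hand":100},{"dp":[0,0,0],"dr":[0,0,0],"hand":100}]'
python3 - <<'E'
from h import *
from bench import bot
o=bot.observe();print(d([.4752,-.196,.043],o["position"],o["orientation"]))
for n in("scene","top"):
    c=bot.read_camera(n); np.savez(f"{n}1.npz",**c)
    (crop(c,270,150,370,250,5,"pics/t1.png") if n=="top" else crop(c,140,90,260,210,5,"pics/s1.png"))
E
```

```text
clock: 2.6
position: [0.4704, -0.1903, 0.1422]
orientation: [-89.7, 1.0, -19.9]
ft_force: [-1.4, 1.2, -0.5]
width: 0.0853
[ 0.0082385   0.09908177 -0.0041641 ]
```

View pics/s1.png

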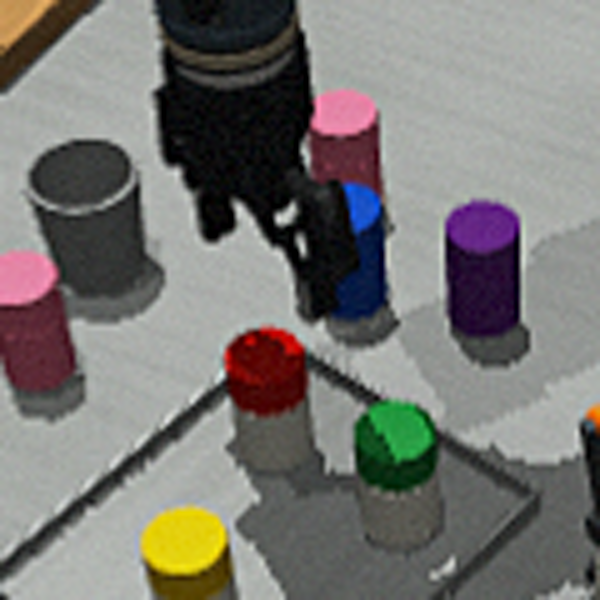

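The view shows the open gripper above and behind the red cartridge (red top at crop (265,360)), with green clear of the fingers. I'll let it settle and then descend.

```bash
python3 -m jog '[{"dp":[0,0,0],"dr":[0,0,0],"hand":100},{"dp":[0,0,0],"dr":[0,0,0],"hand":100},{"dp":[0,0,0],"dr":[0,0,0],"hand":100}]'
python3 - <<'E'
from h import *
from bench import bot
o=bot.observe();print(o["orientation"],d([.4752,-.196,.043],o["position"],o["orientation"]))
E
```

```text
clock: 2.95
position: [0.4772, -0.1958, 0.1521]
orientation: [-90.1, -0.3, -20.0]
ft_force: [-0.4, 0.5, -0.7]
width: 0.0855
[-90.08479851  -0.32569329 -19.97283285] [-0.0024223   0.10913002 -0.000708  ]
```

```bash
python3 -m jog '[{"dp":[-0.001,0.025,0],"dr":[0,0,0],"hand":100},{"dp":[0,0.03,0],"dr":[0,0,0],"hand":100},{"dp":[0,0.03,0],"dr":[0,0,0],"hand":100},{"dp":[0,0.015,0],"dr":[0,0,0],"hand":100},{"dp":[0,0.009,0],"dr":[0,0,0],"hand":100}]'
python3 -m jog '[{"dp":[0,0,0],"dr":[0,0,0],"hand":100},{"dp":[0,0,0],"dr":[0,0,0],"hand":100},{"dp":[0,0,0],"dr":[0,0,0],"hand":100},{"dp":[0,0,0],"dr":[0,0,0],"hand":100},{"dp":[0,0,0],"dr":[0,0,0],"hand":100}]'
python3 - <<'E'
from h import *
from bench import bot
o=bot.observe();print(o["orientation"],d([.4752,-.196,.043],o["position"],o["orientation"]))
for n in("scene","top"):
    c=bot.read_camera(n)
    (crop(c,270,150,370,250,5,"pics/t2.png") if n=="top" else crop(c,140,90,260,210,5,"pics/s2.png"))
E
```

```text
clock: 3.37
position: [0.4749, -0.1949, 0.0401]
orientation: [-90.0, -0.0, -20.0]
ft_force: [-0.3, -0.5, 0.8]
width: 0.0855
clock: 3.78
position: [0.4755, -0.1953, 0.0415]
orientation: [-90.0, -0.1, -20.0]
ft_force: [-0.3, -0.1, 0.2]
width: 0.0852
[-90.03885205  -0.14345411 -20.00413205] [-4.32781484e-05 -1.45420986e-03 -7.34519918e-04]
```

View pics/s2.png

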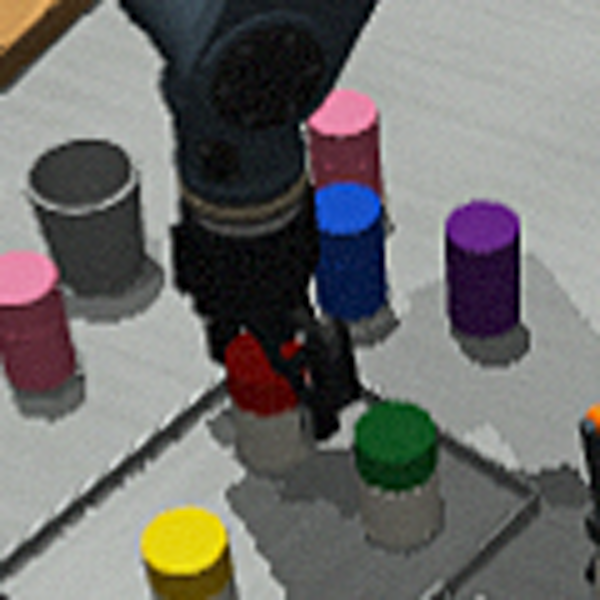

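View pics/t2.png

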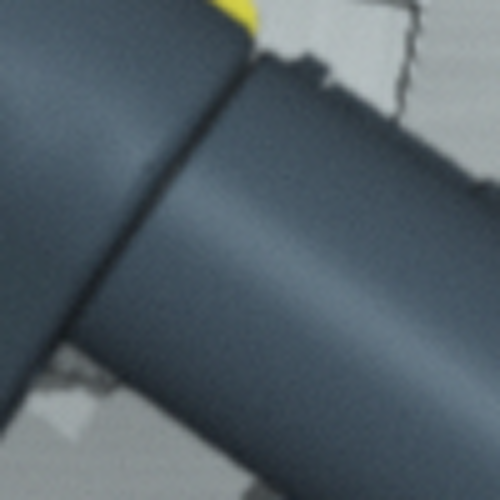

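The fingers straddle the red cartridge (crop (265,380)) and stay clear of green. I'll close gently.

```bash
python3 -m jog '[{"dp":[0,0,0],"dr":[0,0,0],"hand":50},{"dp":[0,0,0],"dr":[0,0,0],"hand":40},{"dp":[0,0,0],"dr":[0,0,0],"hand":40},{"dp":[0,0,0],"dr":[0,0,0],"hand":40},{"dp":[0,0,0],"dr":[0,0,0],"hand":40}]' 30
python3 -m jog '[{"dp":[0,0,0],"dr":[0,0,0],"hand":40},{"dp":[0,0,0],"dr":[0,0,0],"hand":40},{"dp":[0,0,0],"dr":[0,0,0],"hand":40},{"dp":[0,-0.01,0],"dr":[0,0,0],"hand":40},{"dp":[0,-0.02,0],"dr":[0,0,0],"hand":40}]' 30
```

```text
clock: 4.3
position: [0.4748, -0.1951, 0.0405]
orientation: [-90.0, -0.0, -20.0]
ft_force: [-1.4, -0.1, 2.6]
width: 0.0477
clock: 4.72
position: [0.4731, -0.1936, 0.069]
orientation: [-89.9, 0.3, -20.0]
ft_force: [0.8, 0.3, -1.1]
width: 0.0477
```

```bash
python3 -m jog '[{"dp":[0,-0.035,0],"dr":[0,0,0],"hand":40},{"dp":[0,-0.035,0],"dr":[0,0,0],"hand":40},{"dp":[0,-0.035,0],"dr":[0,0,0],"hand":40},{"dp":[0,-0.025,0],"dr":[0,0,0],"hand":40},{"dp":[0,0,0],"dr":[0,0,0],"hand":40}]'
python3 -m jog '[{"dp":[-0.008,0,0.03],"dr":[0,0,0],"hand":40},{"dp":[-0.0103,0,0.037],"dr":[0,0,0],"hand":40},{"dp":[-0.0103,0,0.037],"dr":[0,0,0],"hand":40},{"dp":[-0.0103,0,0.037],"dr":[0,0,0],"hand":40},{"dp":[-0.0103,0,0.037],"dr":[0,0,0],"hand":40}]'
python3 -m jog '[{"dp":[-0.0103,0,0.037],"dr":[0,0,0],"hand":40},{"dp":[-0.0103,0,0.037],"dr":[0,0,0],"hand":40},{"dp":[-0.0103,0,0.037],"dr":[0,0,0],"hand":40},{"dp":[-0.007,0,0.03],"dr":[0,0,0],"hand":40},{"dp":[-0.002,0,0.01],"dr":[0,0,0],"hand":40}]'
python3 -m jog '[{"dp":[0,0,0],"dr":[0,0,0],"hand":40},{"dp":[0,0,0],"dr":[0,0,0],"hand":40},{"dp":[0,0,0],"dr":[0,0,0],"hand":40},{"dp":[0,0,0],"dr":[0,0,0],"hand":40},{"dp":[0,0,0],"dr":[0,0,0],"hand":40}]'
python3 - <<'E'
from h import *
from bench import bot
o=bot.observe();print(o["orientation"],d([.5018,.149,.17],o["position"],o["orientation"]))
for n in("scene","top"):
    c=bot.read_camera(n);np.savez(f"{n}3.npz",**c)
    (crop(c,160,120,260,220,5,"pics/t3.png") if n=="top" else crop(c,220,110,370,260,4,"pics/s3.png"))
E
```

```text
clock: 5.13
position: [0.4775, -0.1963, 0.2058]
orientation: [-90.1, -0.6, -20.0]
ft_force: [-0.1, -0.3, -0.5]
width: 0.0478
clock: 5.55
position: [0.4881, -0.0088, 0.1995]
orientation: [-90.0, 0.1, -20.1]
ft_force: [0.6, -0.5, -0.9]
width: 0.0478
clock: 5.97
position: [0.5024, 0.1489, 0.1994]
orientation: [-90.0, 0.1, -19.8]
ft_force: [-0.7, -0.6, -0.6]
width: 0.0474
clock: 6.38
position: [0.5035, 0.1433, 0.2002]
orientation: [-90.0, 0.0, -20.1]
ft_force: [-0.2, 0.3, -1.1]
width: 0.0478
[-9.00243161e+01  2.68823635e-02 -2.01443009e+01] [-0.00357824  0.03020048  0.00477841]
```

View pics/s3.png

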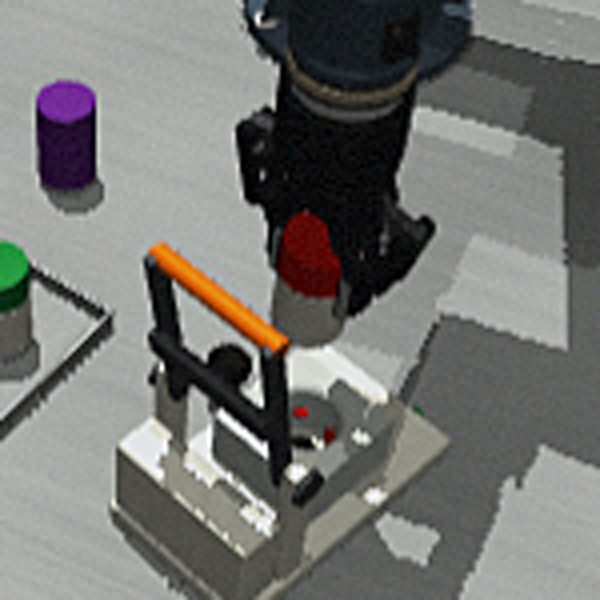

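View pics/t3.png

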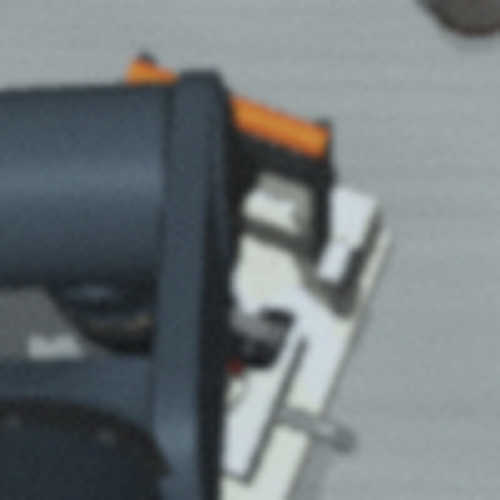

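The cartridge hangs upright in the gripper, and the scene crop shows the pocket below at (320,415). I'll fit the cartridge axis from depth and compare it with the pocket in the same camera.

```bash
python3 - <<'E'
from h import *
from scipy.optimize import least_squares
S=np.load("scene3.npz");S0=np.load("scene0.npz");T0=np.load("top0.npz")
def wall(c,x0,y0,x1,y1,zt,zb,g):
    hsv=cv2.cvtColor(c["image"],cv2.COLOR_RGB2HSV);Q=[]
    for v in range(y0,y1):
        for u in range(x0,x1):
            if c["z_map"][v,u]<=0: continue
            h,s,_=hsv[v,u]
            q=dep(c,u,v)
            if zb<q[2]<zt and np.hypot(*(q[:2]-g))<.032 and (s>150 and (h<8 or h>172)): Q.append(q)
    Q=np.array(Q)
    f=lambda p:np.hypot(Q[:,0]-p[0],Q[:,1]-p[1])-.024
    r=least_squares(f,g,loss="soft_l1",f_scale=.001);return len(Q),r.x,np.std(r.fun)
print("now",wall(S,280,150,320,200,.238,.205,[.5035,.1433]), "at z")
print("start",wall(S0,180,150,205,180,.085,.06,[.475,-.196]))
hsv=cv2.cvtColor(S["image"],cv2.COLOR_RGB2HSV);m=cv2.inRange(hsv[150:200,280:320],(0,130,40),(8,255,255))
ys,xs=np.where(m);P=np.array([dep(S,u+280,v+150) for u,v in zip(xs,ys)]);print("red z range",np.percentile(P[:,2],[2,50,98]))
# pocket in scene0: dark hole pixels, contour on the rim plane
for c,nm,box in((S0,"S",(285,195,325,235)),(T0,"T",(185,180,216,212))):
    x0,y0,x1,y1=box;Q=[]
    for v in range(y0,y1):
        for u in range(x0,x1):
            q=dep(c,u,v);w=onz(c,u,v,.068)
            if q[2]<.0655 and np.hypot(w[0]-.502,w[1]-.149)<.034: Q.append(w[:2])
    Q=np.array(Q,np.float32);print(nm,len(Q),cv2.minEnclosingCircle(Q),Q.mean(0),Q.min(0),Q.max(0))
E
```

```text
now (55, array([0.50510096, 0.14203169]), np.float64(0.0015313593251211172)) at z
start (65, array([ 0.47552385, -0.19833214]), np.float64(0.0012641806273484008))
red z range [0.22653416 0.25125777 0.27547267]
S 162 ((0.4988349378108978, 0.15437084436416626), 0.02755139395594597) [0.4993029  0.15388502] [0.47249037 0.13087738] [0.526286   0.17372335]
T 298 ((0.5011035799980164, 0.14872965216636658), 0.033325351774692535) [0.5014647 0.1484558] [0.47148448 0.11752001] [0.533357  0.1815984]
```

```bash
python3 -m jog '[{"dp":[-0.0037,0.02,0.0047],"dr":[0,0,0],"hand":40},{"dp":[0,0.03,0],"dr":[0,0,0],"hand":40},{"dp":[0,0.02,0],"dr":[0,0,0],"hand":40},{"dp":[0,0.01,0],"dr":[0,0,0],"hand":40},{"dp":[0,0,0],"dr":[0,0,0],"hand":40}]'
python3 -m jog '[{"dp":[0,0,0],"dr":[0,0,0],"hand":40},{"dp":[0,0,0],"dr":[0,0,0],"hand":40},{"dp":[0,0,0],"dr":[0,0,0],"hand":40},{"dp":[0,0,0],"dr":[0,0,0],"hand":40},{"dp":[0,0,0],"dr":[0,0,0],"hand":40}]'
python3 - <<'E'
from h import *
from bench import bot
o=bot.observe();print(o["orientation"],d([.5015,.149,.107],o["position"],o["orientation"]))
for n in("scene",):
    c=bot.read_camera(n);np.savez(f"{n}4.npz",**c)
    crop(c,240,130,340,260,4.5,"pics/s4.png")
E
```

```text
clock: 6.9
position: [0.5002, 0.1498, 0.1183]
orientation: [-90.1, 0.3, -20.1]
ft_force: [0.3, -0.9, -1.1]
width: 0.0477
clock: 7.32
position: [0.5023, 0.1505, 0.1212]
orientation: [-90.0, -0.1, -20.0]
ft_force: [-0.5, -0.4, -0.5]
width: 0.0475
[-89.95342285  -0.10208199 -20.00903935] [-0.00026155  0.01424077 -0.0017033 ]
```

View pics/s4.png

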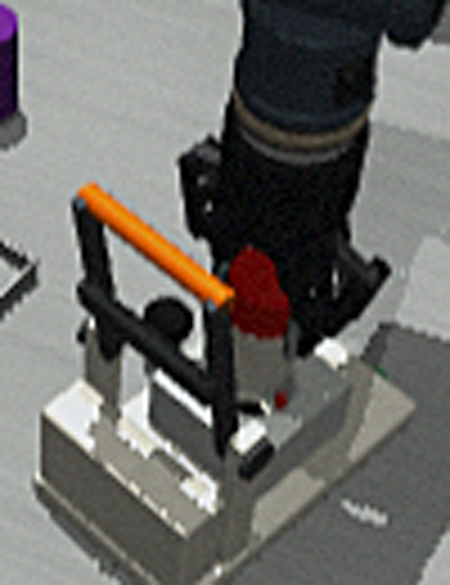

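The cartridge foot is just above the pocket. I'll make a small correction and descend slowly, watching the force.

```bash
python3 -m jog '[{"dp":[0,0.004,-0.0016],"dr":[0,0,0],"hand":40},{"dp":[0,0.004,0],"dr":[0,0,0],"hand":40},{"dp":[0,0.003,0],"dr":[0,0,0],"hand":40},{"dp":[0,0.003,0],"dr":[0,0,0],"hand":40},{"dp":[0,0.0,0],"dr":[0,0,0],"hand":40}]'
python3 -m jog '[{"dp":[0,0.002,0],"dr":[0,0,0],"hand":40},{"dp":[0,0.002,0],"dr":[0,0,0],"hand":40},{"dp":[0,0.002,0],"dr":[0,0,0],"hand":40},{"dp":[0,0,0],"dr":[0,0,0],"hand":40}]'
```

```text
clock: 7.78
position: [0.5006, 0.1489, 0.1054]
orientation: [-90.0, 0.1, -20.0]
ft_force: [-0.6, 0.7, -0.4]
width: 0.0473
clock: 8.12
position: [0.501, 0.1489, 0.0999]
orientation: [-90.0, 0.0, -20.0]
ft_force: [0.0, 0.5, -0.2]
width: 0.0476
```

```bash
python3 -m jog '[{"dp":[0,0.002,0],"dr":[0,0,0],"hand":40},{"dp":[0,0.002,0],"dr":[0,0,0],"hand":40},{"dp":[0,0.001,0],"dr":[0,0,0],"hand":40},{"dp":[0,0,0],"dr":[0,0,0],"hand":40}]'
python3 -m jog '[{"dp":[0,0.002,0],"dr":[0,0,0],"hand":40},{"dp":[0,0.001,0],"dr":[0,0,0],"hand":40},{"dp":[0,0,0],"dr":[0,0,0],"hand":40},{"dp":[0,0,0],"dr":[0,0,0],"hand":40}]'
```

```text
clock: 8.45
position: [0.5011, 0.1492, 0.0965]
orientation: [-90.0, -0.0, -20.0]
ft_force: [-3.1, 1.1, 8.5]
width: 0.0478
clock: 8.78
position: [0.5002, 0.1492, 0.0947]
orientation: [-90.0, 0.0, -20.0]
ft_force: [-6.4, -0.1, 20.2]
width: 0.0477
```

The chamfer pushes the tool toward -x, so the pocket centre lies that way. I'll back off and shift 2 mm along -x.

```bash
python3 -m jog '[{"dp":[0,-0.004,0],"dr":[0,0,0],"hand":40},{"dp":[-0.0022,0,-0.0005],"dr":[0,0,0],"hand":40},{"dp":[0,0,0],"dr":[0,0,0],"hand":40},{"dp":[0,0.002,0],"dr":[0,0,0],"hand":40},{"dp":[0,0,0],"dr":[0,0,0],"hand":40}]'
python3 -m jog '[{"dp":[0,0.002,0],"dr":[0,0,0],"hand":40},{"dp":[0,0,0],"dr":[0,0,0],"hand":40},{"dp":[0,0,0],"dr":[0,0,0],"hand":40}]'
```

```text
clock: 9.2
position: [0.4989, 0.1496, 0.0937]
orientation: [-90.0, 0.0, -20.0]
ft_force: [-0.0, 1.1, -0.5]
width: 0.0474
clock: 9.45
position: [0.4989, 0.1495, 0.0918]
orientation: [-90.0, 0.0, -20.0]
ft_force: [0.5, 2.3, -1.8]
width: 0.0476
```

It dropped in freely. I'll continue down.

```bash
python3 -m jog '[{"dp":[0,0.002,0],"dr":[0,0,0],"hand":40},{"dp":[0,0.002,0],"dr":[0,0,0],"hand":40},{"dp":[0,0.002,0],"dr":[0,0,0],"hand":40},{"dp":[0,0,0],"dr":[0,0,0],"hand":40}]'
python3 -m jog '[{"dp":[0,0.002,0],"dr":[0,0,0],"hand":40},{"dp":[0,0.001,0],"dr":[0,0,0],"hand":40},{"dp":[0,0,0],"dr":[0,0,0],"hand":40},{"dp":[0,0,0],"dr":[0,0,0],"hand":40}]'
```

```text
clock: 9.78
position: [0.499, 0.1495, 0.086]
orientation: [-90.0, 0.0, -20.0]
ft_force: [0.2, 3.4, -2.2]
width: 0.0479
clock: 10.12
position: [0.499, 0.1494, 0.0831]
orientation: [-90.0, 0.0, -20.0]
ft_force: [-0.6, 5.0, -1.9]
width: 0.0475
```

```bash
python3 -m jog '[{"dp":[0,0,0.001],"dr":[0,0,0],"hand":40},{"dp":[0,0.002,0],"dr":[0,0,0],"hand":40},{"dp":[0,0.001,0],"dr":[0,0,0],"hand":40},{"dp":[0,0,0],"dr":[0,0,0],"hand":40},{"dp":[0,0,0],"dr":[0,0,0],"hand":40}]'
python3 - <<'E'
from h import *
from bench import bot
c=bot.read_camera("scene");crop(c,240,130,340,260,4.5,"pics/s5.png")
E
```

```text
clock: 10.53
position: [0.4991, 0.1498, 0.0801]
orientation: [-90.0, 0.0, -20.0]
ft_force: [-0.0, 0.7, -0.7]
width: 0.0475
```

View pics/s5.png

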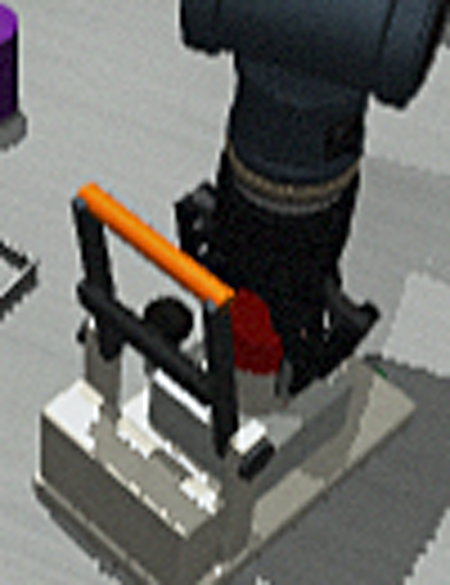

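The cartridge is in the pocket and the lateral load has gone. I'll feel for the sprung lugs, expecting about 2 N.

```bash
python3 -m jog '[{"dp":[0,0.001,0],"dr":[0,0,0],"hand":40},{"dp":[0,0.001,0],"dr":[0,0,0],"hand":40},{"dp":[0,0,0],"dr":[0,0,0],"hand":40},{"dp":[0,0,0],"dr":[0,0,0],"hand":40}]'
python3 -m jog '[{"dp":[0,0.001,0],"dr":[0,0,0],"hand":40},{"dp":[0,0,0],"dr":[0,0,0],"hand":40},{"dp":[0,0,0],"dr":[0,0,0],"hand":40}]'
```

```text
clock: 10.92
position: [0.4992, 0.1501, 0.0782]
orientation: [-90.0, 0.0, -20.0]
ft_force: [0.6, 0.4, -1.0]
width: 0.0475
clock: 11.17
position: [0.4994, 0.1501, 0.0775]
orientation: [-90.0, -0.0, -20.0]
ft_force: [-0.1, -1.2, 1.5]
width: 0.0476
```

The vertical force rose by about 2.5 N, so the foot is on the lugs. I'll release and lift.

```bash
python3 -m jog '[{"dp":[0,0,0],"dr":[0,0,0],"hand":70},{"dp":[0,0,0],"dr":[0,0,0],"hand":100},{"dp":[0,0,0],"dr":[0,0,0],"hand":100},{"dp":[0,0,0],"dr":[0,0,0],"hand":100},{"dp":[0,0,0],"dr":[0,0,0],"hand":100}]'
python3 -m jog '[{"dp":[0,-0.01,0],"dr":[0,0,0],"hand":100},{"dp":[0,-0.03,0],"dr":[0,0,0],"hand":100},{"dp":[0,-0.03,0],"dr":[0,0,0],"hand":100},{"dp":[0,-0.03,0],"dr":[0,0,0],"hand":100},{"dp":[0,-0.03,0],"dr":[0,0,0],"hand":100}]'
python3 -m jog '[{"dp":[-0.03,-0.02,0],"dr":[0,0,0],"hand":100},{"dp":[-0.03,-0.02,0],"dr":[0,0,0],"hand":100},{"dp":[0,0,0],"dr":[0,0,0],"hand":100},{"dp":[0,0,0],"dr":[0,0,0],"hand":100},{"dp":[0,0,0],"dr":[0,0,0],"hand":100}]'
python3 - <<'E'
from h import *
from bench import bot
c=bot.read_camera("scene");np.savez("scene6.npz",**c);crop(c,240,130,340,260,4.5,"pics/s6.png")
c=bot.read_camera("top");np.savez("top6.npz",**c);crop(c,160,120,260,250,4.5,"pics/t6.png")
E
```

```text
clock: 11.58
position: [0.4993, 0.1502, 0.0773]
orientation: [-90.0, -0.0, -20.0]
ft_force: [1.2, -0.1, -0.4]
width: 0.0858
clock: 12.0
position: [0.4989, 0.1502, 0.2093]
orientation: [-90.0, 0.0, -20.0]
ft_force: [0.1, -0.8, 0.4]
width: 0.0853
clock: 12.42
position: [0.4433, 0.1707, 0.2478]
orientation: [-90.0, -0.1, -20.0]
ft_force: [-0.4, 0.3, -0.3]
width: 0.0855
```

View pics/s6.png

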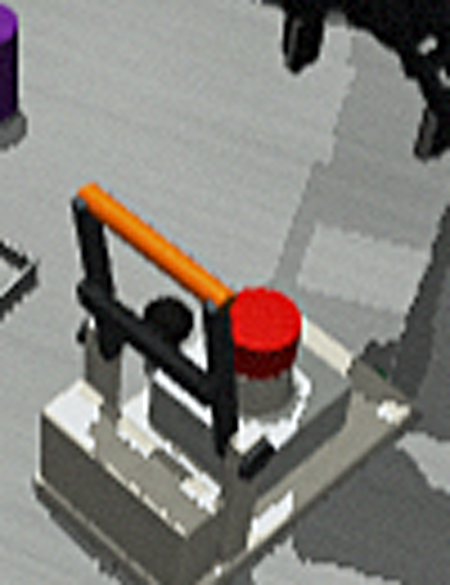

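View pics/t6.png

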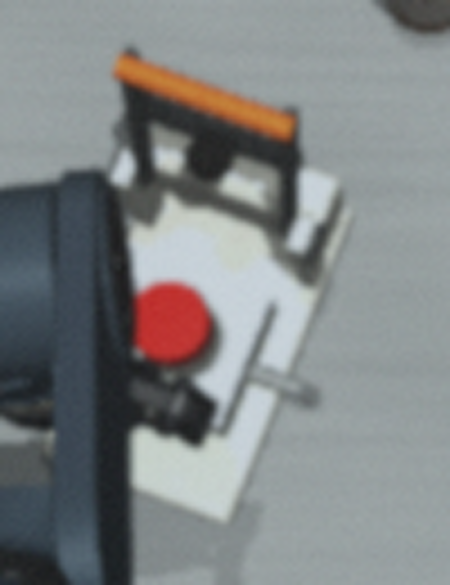

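The red cartridge stands upright in the pocket, at scene crop (262,330) and top crop (170,322), and the clamp is still open. Robot and pocket contact put the cradle at about (0.4995, 0.150), so the bar is at about (0.592, 0.1155, 0.273). Next I'll shut the fingers, go over the bar and come down behind it.

```bash
python3 -m jog '[{"dp":[0,-0.035,0],"dr":[0,0,0],"hand":0},{"dp":[0,-0.035,0],"dr":[0,0,0],"hand":0},{"dp":[0.03,0,0],"dr":[0,0,0],"hand":0},{"dp":[0.035,0,0],"dr":[0,0,0],"hand":0},{"dp":[0.035,0,0],"dr":[0,0,0],"hand":0}]'
python3 -m jog '[{"dp":[0.035,0,0],"dr":[0,0,0],"hand":0},{"dp":[0.035,0,0],"dr":[0,0,0],"hand":0},{"dp":[0.02,0,0],"dr":[0,0,0],"hand":0},{"dp":[0,0,0],"dr":[0,0,0],"hand":0},{"dp":[0,0,0],"dr":[0,0,0],"hand":0}]'
python3 - <<'E'
from h import *
from bench import bot
o=bot.observe();print(o["orientation"],d([.6217,.1055,.25],o["position"],o["orientation"]))
c=bot.read_camera("scene");crop(c,220,90,340,230,4,"pics/s7.png")
E
```

```text
clock: 12.93
position: [0.5386, 0.1358, 0.3174]
orientation: [-90.0, -0.0, -20.0]
ft_force: [0.5, 0.8, 0.3]
width: 0.0254
clock: 13.35
position: [0.6222, 0.1045, 0.315]
orientation: [-90.1, 0.2, -20.1]
ft_force: [-0.0, 0.0, -0.2]
width: -0.0
[-90.06246286   0.19461119 -20.12904281] [-0.00061781  0.06502215  0.00082332]
```

View pics/s7.png

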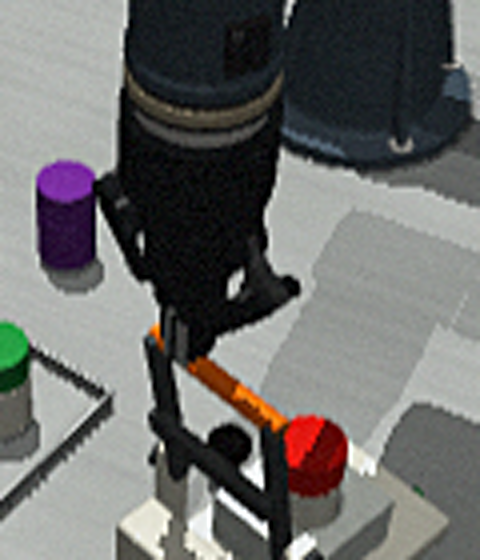

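The shut fingertips are just behind the bar (tips at crop (190,355)). I'll descend behind it and pull toward the cradle.

```bash
python3 -m jog '[{"dp":[0,0.02,0],"dr":[0,0,0],"hand":0},{"dp":[0,0.02,0],"dr":[0,0,0],"hand":0},{"dp":[0,0.02,0],"dr":[0,0,0],"hand":0},{"dp":[0,0.005,0],"dr":[0,0,0],"hand":0},{"dp":[0,0,0],"dr":[0,0,0],"hand":0}]'
python3 -m jog '[{"dp":[-0.005,0,0],"dr":[0,0,0],"hand":0},{"dp":[-0.005,0,0],"dr":[0,0,0],"hand":0},{"dp":[-0.005,0,0],"dr":[0,0,0],"hand":0},{"dp":[-0.005,0,0],"dr":[0,0,0],"hand":0},{"dp":[-0.005,0,0],"dr":[0,0,0],"hand":0}]'
```

```text
clock: 13.82
position: [0.6192, 0.1062, 0.2505]
orientation: [-90.1, 0.3, -20.0]
ft_force: [0.6, 0.8, 0.2]
width: 0.0001
clock: 14.23
position: [0.6022, 0.1132, 0.2559]
orientation: [-89.9, -0.8, -20.0]
ft_force: [6.7, -3.4, 4.1]
width: 0.0002
```

```bash
python3 -m jog '[{"dp":[-0.012,0,0],"dr":[0,0,0],"hand":0},{"dp":[-0.012,0,0],"dr":[0,0,0],"hand":0},{"dp":[-0.012,0.002,0],"dr":[0,0,0],"hand":0},{"dp":[-0.012,0.002,0],"dr":[0,0,0],"hand":0},{"dp":[-0.012,0.003,0],"dr":[0,0,0],"hand":0}]'
python3 -m jog '[{"dp":[-0.012,0.004,0],"dr":[0,0,0],"hand":0},{"dp":[-0.012,0.004,0],"dr":[0,0,0],"hand":0},{"dp":[-0.012,0.005,0],"dr":[0,0,0],"hand":0},{"dp":[0,0,0],"dr":[0,0,0],"hand":0},{"dp":[0,0,0],"dr":[0,0,0],"hand":0}]'
python3 - <<'E'
from h import *
from bench import bot
c=bot.read_camera("scene");crop(c,220,90,340,230,4,"pics/s8.png")
E
```

```text
clock: 14.65
position: [0.5458, 0.1344, 0.2494]
orientation: [-89.8, -0.8, -20.0]
ft_force: [5.1, -2.4, 3.9]
width: -0.0
clock: 15.07
position: [0.5093, 0.1472, 0.2338]
orientation: [-89.9, -0.3, -20.0]
ft_force: [5.0, -0.5, -2.3]
width: 0.0005
```

View pics/s8.png

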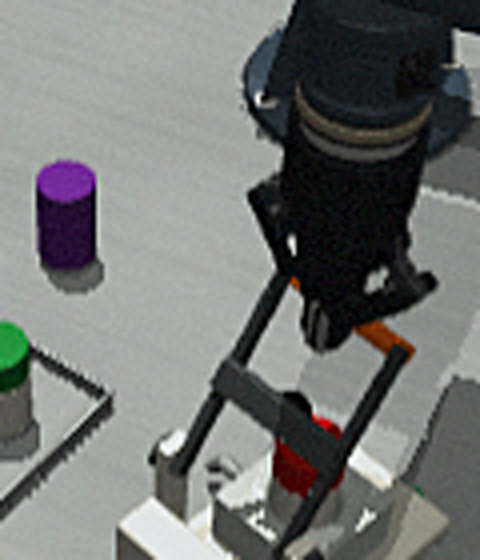

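The clamp is following, at about 1.0 rad, with the fingertips behind the bar (crop (325,325)). I'll keep going along the arc to about 0.7 rad.

```bash
python3 -m jog '[{"dp":[-0.009,0.005,0],"dr":[0,0,0],"hand":0},{"dp":[-0.009,0.006,0],"dr":[0,0,0],"hand":0},{"dp":[-0.009,0.007,0],"dr":[0,0,0],"hand":0},{"dp":[-0.006,0.005,0],"dr":[0,0,0],"hand":0},{"dp":[0,0,0],"dr":[0,0,0],"hand":0}]'
python3 -m jog '[{"dp":[0.012,0,0],"dr":[0,0,0],"hand":0},{"dp":[0,-0.03,0],"dr":[0,0,0],"hand":0},{"dp":[0,-0.02,0],"dr":[0,0,0],"hand":0},{"dp":[0,0,0],"dr":[0,0,0],"hand":0},{"dp":[0,0,0],"dr":[0,0,0],"hand":0}]'
python3 - <<'E'
from h import *
from bench import bot
o=bot.observe();p=o["position"];print(p)
r=lambda q:(((q[0]-.4995)*np.cos(np.radians(20))-(q[1]-.150)*np.sin(np.radians(20))),((q[0]-.4995)*np.sin(np.radians(20))+(q[1]-.150)*np.cos(np.radians(20))))
print("cradle frame tcp",r(p))
c=bot.read_camera("scene");crop(c,220,90,340,230,4,"pics/s9.png")
h=cv2.cvtColor(c["image"],cv2.COLOR_RGB2HSV)
Q=[dep(c,u,v) for v in range(120,230) for u in range(240,340) if 6<=h[v,u,0]<=15 and h[v,u,1]>150 and h[v,u,2]>60]
Q=np.array(Q);print(len(Q),np.median(Q,0),[r(q)[0].round(3) for q in (np.median(Q,0),)])
E
```

```text
clock: 15.53
position: [0.4822, 0.1573, 0.2101]
orientation: [-89.8, -0.8, -20.0]
ft_force: [10.7, -4.8, -9.0]
width: -0.0002
clock: 15.95
position: [0.4882, 0.1545, 0.2608]
orientation: [-89.9, -0.1, -20.0]
ft_force: [0.5, -0.0, 0.3]
width: -0.0
[0.4881855  0.15449522 0.2607952 ]
cradle frame tcp (np.float64(-0.012169604928387675), np.float64(0.00035433766885241587))
148 [0.47057258 0.16739273 0.22982469] [np.float64(-0.033)]
```

View pics/s9.png

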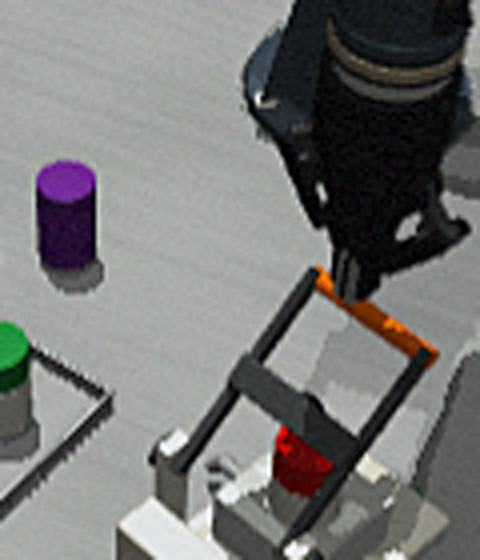

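The fingers are clear. The bar is at about 0.73 rad with its top at z of about 0.233. I'll move above it and press along the arc.

```bash
python3 -m jog '[{"dp":[-0.015,0,0],"dr":[0,0,0],"hand":0},{"dp":[-0.015,0,0],"dr":[0,0,0],"hand":0},{"dp":[0,0.01,0],"dr":[0,0,0],"hand":0},{"dp":[0,0.008,0],"dr":[0,0,0],"hand":0},{"dp":[0,0,0],"dr":[0,0,0],"hand":0}]'
python3 -m jog '[{"dp":[0,0.006,0],"dr":[0,0,0],"hand":0},{"dp":[0,0.005,0],"dr":[0,0,0],"hand":0},{"dp":[-0.002,0.005,0],"dr":[0,0,0],"hand":0},{"dp":[0,0,0],"dr":[0,0,0],"hand":0}]'
```

```text
clock: 16.42
position: [0.4578, 0.1644, 0.2391]
orientation: [-90.1, 0.3, -20.0]
ft_force: [-1.0, -0.9, 0.0]
width: -0.0002
clock: 16.75
position: [0.4562, 0.1658, 0.2247]
orientation: [-90.0, 0.2, -20.0]
ft_force: [-0.1, 1.1, 1.5]
width: 0.0002
```

```bash
python3 - <<'E'
from h import *
from bench import bot
c=bot.read_camera("scene");crop(c,250,90,350,215,4.8,"pics/s10.png")
E
```

```text
(no output)
```

View pics/s10.png

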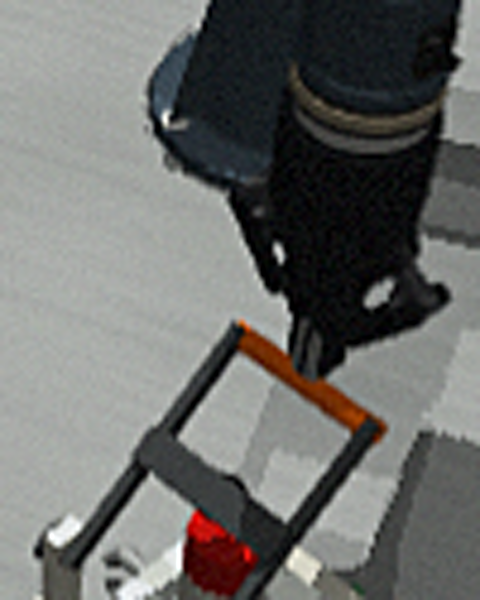

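The tip sits on top of the bar at crop (310,375) and the bar has already moved slightly. I'll carry on down along the arc to just short of the cartridge.

```bash
python3 -m jog '[{"dp":[-0.005,0.006,0],"dr":[0,0,0],"hand":0},{"dp":[-0.004,0.006,0],"dr":[0,0,0],"hand":0},{"dp":[-0.004,0.006,0],"dr":[0,0,0],"hand":0},{"dp":[0,0,0],"dr":[0,0,0],"hand":0}]'
python3 -m jog '[{"dp":[-0.003,0.006,0],"dr":[0,0,0],"hand":0},{"dp":[-0.003,0.006,0],"dr":[0,0,0],"hand":0},{"dp":[-0.002,0.006,0],"dr":[0,0,0],"hand":0},{"dp":[0,0,0],"dr":[0,0,0],"hand":0}]'
python3 - <<'E'
from h import *
from bench import bot
c=bot.read_camera("scene");crop(c,250,90,350,215,4.8,"pics/s11.png")
E
```

```text
clock: 17.13
position: [0.4454, 0.1698, 0.2068]
orientation: [-90.0, 0.0, -20.0]
ft_force: [0.3, -0.4, 0.2]
width: 0.0005
clock: 17.47
position: [0.4371, 0.1727, 0.1886]
orientation: [-90.0, 0.1, -20.0]
ft_force: [-1.3, 0.2, 0.4]
width: -0.0002
```

View pics/s11.png

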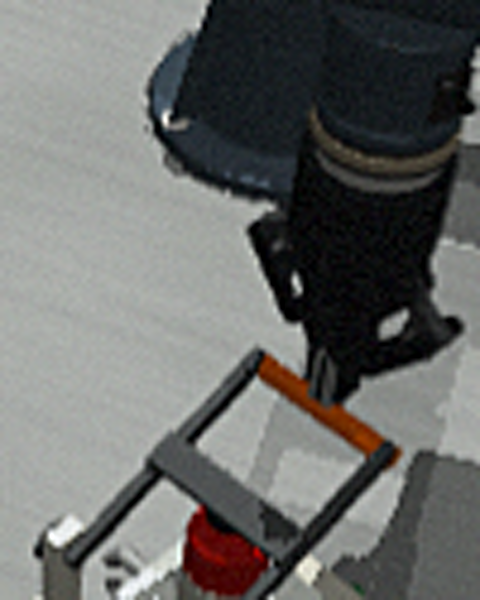

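```bash
python3 - <<'E'
from h import *
from bench import bot
C,Sn=np.cos(np.radians(20)),np.sin(np.radians(20))
r=lambda q:np.array([((q[0]-.4995)*C-(q[1]-.150)*Sn),((q[0]-.4995)*Sn+(q[1]-.150)*C),q[2]])
o=bot.observe();print("tcp",r(o["position"]),o["ft_force"])
c=bot.read_camera("scene")
h=cv2.cvtColor(c["image"],cv2.COLOR_RGB2HSV)
Q=np.array([r(dep(c,u,v)) for v in range(150,200) for u in range(295,340) if 5<=h[v,u,0]<=15 and h[v,u,1]>150 and h[v,u,2]>40])
for a,b in((-.06,-.03),(-.03,0),(0,.03),(.03,.06)):
    q=Q[(Q[:,1]>a)&(Q[:,1]<b)]
    if len(q): print(a,len(q),np.percentile(q,[10,50,90],axis=0).round(3).tolist())
E
```

```text
tcp [-6.53354668e-02  2.71461444e-05  1.88944832e-01] [-0.31325659  0.31463065  0.28095042]
-0.06 22 [[-0.064, -0.042, 0.185], [-0.059, -0.038, 0.188], [-0.056, -0.031, 0.192]]
-0.03 41 [[-0.063, -0.026, 0.185], [-0.058, -0.017, 0.187], [-0.055, -0.003, 0.191]]
0 49 [[-0.064, 0.005, 0.186], [-0.058, 0.016, 0.188], [-0.055, 0.027, 0.19]]
0.03 19 [[-0.066, 0.031, 0.185], [-0.06, 0.035, 0.188], [-0.057, 0.042, 0.19]]
```

The tip is on top of the bar (bar centre near z 0.185, about 0.41 rad). From here I'll go down slowly in small steps and read the force.

```bash
python3 -m jog '[{"dp":[-0.001,0.003,0],"dr":[0,0,0],"hand":0},{"dp":[-0.001,0.003,0],"dr":[0,0,0],"hand":0},{"dp":[-0.001,0.003,0],"dr":[0,0,0],"hand":0}]'
python3 -m jog '[{"dp":[-0.001,0.002,0],"dr":[0,0,0],"hand":0},{"dp":[0,0.002,0],"dr":[0,0,0],"hand":0}]'
python3 -m jog '[{"dp":[-0.001,0.001,0],"dr":[0,0,0],"hand":0},{"dp":[0,0.001,0],"dr":[0,0,0],"hand":0}]'
python3 -m jog '[{"dp":[0,0.001,0],"dr":[0,0,0],"hand":0},{"dp":[0,0.001,0],"dr":[0,0,0],"hand":0}]'
```

```text
clock: 17.82
position: [0.4361, 0.1735, 0.1807]
orientation: [-90.0, -0.1, -20.0]
ft_force: [-0.6, -0.2, 7.5]
width: 0.0001
clock: 17.98
position: [0.4347, 0.174, 0.1766]
orientation: [-90.0, -0.0, -20.0]
ft_force: [-0.9, 1.4, 5.4]
width: 0.0
clock: 18.15
position: [0.434, 0.1742, 0.1745]
orientation: [-90.0, -0.1, -20.0]
ft_force: [-0.6, 0.8, 5.9]
width: -0.0001
clock: 18.32
position: [0.4333, 0.1744, 0.1724]
orientation: [-90.0, 0.0, -20.0]
ft_force: [-2.7, 1.5, 6.0]
width: -0.0001
```

```bash
for i in 1; do python3 -m jog '[{"dp":[0,0.001,0],"dr":[0,0,0],"hand":0},{"dp":[0,0.001,0],"dr":[0,0,0],"hand":0}]'|grep -E "pos|ft"; done
python3 -m jog '[{"dp":[0,0.001,0],"dr":[0,0,0],"hand":0},{"dp":[0,0.001,0],"dr":[0,0,0],"hand":0}]'|grep -E "pos|ft"
python3 -m jog '[{"dp":[-0.001,0.001,0],"dr":[0,0,0],"hand":0}]'|grep -E "pos|ft"
python3 -m jog '[{"dp":[0,0.001,0],"dr":[0,0,0],"hand":0}]'|grep -E "pos|ft"
python3 -m jog '[{"dp":[0,0.001,0],"dr":[0,0,0],"hand":0}]'|grep -E "pos|ft"
```

```text
position: [0.4327, 0.1746, 0.1703]
ft_force: [-2.8, 3.0, 6.5]
position: [0.4322, 0.1748, 0.1683]
ft_force: [-3.2, 3.9, 5.7]
position: [0.4318, 0.175, 0.1673]
ft_force: [-1.8, 1.3, 6.2]
position: [0.4316, 0.175, 0.1663]
ft_force: [-2.8, 3.6, 7.4]
position: [0.4314, 0.1751, 0.1653]
ft_force: [-4.5, 3.6, 7.2]
```

```bash
python3 -m jog '[{"dp":[-0.001,0.001,0],"dr":[0,0,0],"hand":0}]'|grep -E "pos|ft"
python3 -m jog '[{"dp":[0,0.001,0],"dr":[0,0,0],"hand":0}]'|grep -E "pos|ft"
python3 -m jog '[{"dp":[0,0.001,0],"dr":[0,0,0],"hand":0}]'|grep -E "pos|ft"
python3 -m jog '[{"dp":[0,0.001,0],"dr":[0,0,0],"hand":0}]'|grep -E "pos|ft"
```

```text
position: [0.4311, 0.1753, 0.1644]
ft_force: [-2.4, 1.7, 5.6]
position: [0.4308, 0.1753, 0.1634]
ft_force: [-3.2, 3.0, 6.0]
position: [0.4306, 0.1754, 0.1624]
ft_force: [-2.3, 4.6, 7.3]
position: [0.4304, 0.1755, 0.1613]
ft_force: [-4.2, 3.7, 6.7]
```

```bash
python3 -m jog '[{"dp":[-0.001,0.001,0],"dr":[0,0,0],"hand":0}]'|grep -E "pos|ft"
python3 -m jog '[{"dp":[0,0.001,0],"dr":[0,0,0],"hand":0}]'|grep -E "pos|ft"
python3 -m jog '[{"dp":[0,0.001,0],"dr":[0,0,0],"hand":0}]'|grep -E "pos|ft"
python3 -m jog '[{"dp":[0,0.001,0],"dr":[0,0,0],"hand":0}]'|grep -E "pos|ft"
```

```text
position: [0.4301, 0.1756, 0.1604]
ft_force: [-0.5, 2.7, 6.5]
position: [0.4299, 0.1757, 0.1594]
ft_force: [-3.3, 2.8, 7.1]
position: [0.4297, 0.1757, 0.1583]
ft_force: [-3.2, 2.8, 6.5]
position: [0.4295, 0.1758, 0.1573]
ft_force: [-3.9, 2.8, 6.7]
```

```bash
python3 -m jog '[{"dp":[0,0.001,0],"dr":[0,0,0],"hand":0}]'|grep -E "pos|ft"
python3 -m jog '[{"dp":[0,0.001,0],"dr":[0,0,0],"hand":0}]'|grep -E "pos|ft"
```

```text
position: [0.4293, 0.1758, 0.1563]
ft_force: [-3.3, 4.2, 5.1]
position: [0.4292, 0.1759, 0.1552]
ft_force: [-4.1, 3.8, 7.0]
```

```bash
python3 - <<'E'
from h import *
from bench import bot
c=bot.read_camera("scene");crop(c,250,110,350,235,4.8,"pics/s12.png")
E
```

```text
(no output)
```

View pics/s12.png

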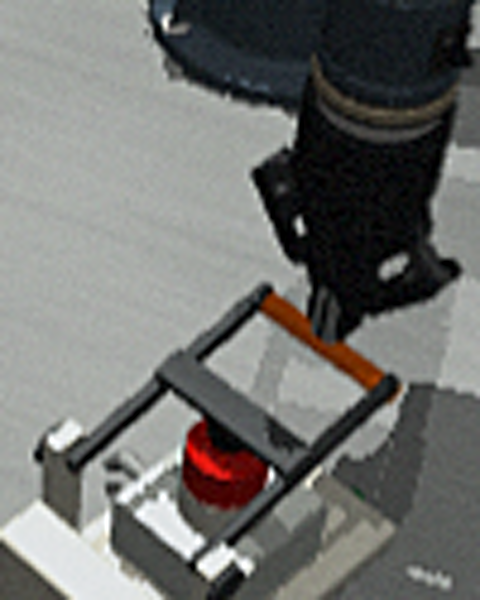

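The presser is on the cartridge top (crop (228,440)), the fingers are on the bar, and the cartridge is going down. I'll continue the same way.

```bash
python3 -m jog '[{"dp":[-0.0005,0.001,0],"dr":[0,0,0],"hand":0}]'|grep -E "pos|ft"
python3 -m jog '[{"dp":[0,0.001,0],"dr":[0,0,0],"hand":0}]'|grep -E "pos|ft"
python3 -m jog '[{"dp":[0,0.001,0],"dr":[0,0,0],"hand":0}]'|grep -E "pos|ft"
```

```text
position: [0.429, 0.1759, 0.1543]
ft_force: [-3.2, 2.5, 6.5]
position: [0.4288, 0.176, 0.1533]
ft_force: [-3.4, 3.5, 5.5]
position: [0.4287, 0.176, 0.1523]
ft_force: [-3.0, 3.4, 6.2]
```

```bash
python3 -m jog '[{"dp":[0,0.001,0],"dr":[0,0,0],"hand":0}]'|grep -E "pos|ft"
python3 -m jog '[{"dp":[0,0.001,0],"dr":[0,0,0],"hand":0}]'|grep -E "pos|ft"
```

```text
position: [0.4285, 0.1761, 0.1512]
ft_force: [-3.1, 3.5, 7.0]
position: [0.4286, 0.1759, 0.1502]
ft_force: [-3.2, 3.6, 6.7]
```

```bash
python3 -m jog '[{"dp":[0,0.001,0],"dr":[0,0,0],"hand":0}]'|grep -E "pos|ft"
python3 -m jog '[{"dp":[0,0.001,0],"dr":[0,0,0],"hand":0}]'|grep -E "pos|ft"
```

```text
position: [0.4285, 0.1759, 0.1492]
ft_force: [-3.6, 3.1, 7.5]
position: [0.4284, 0.176, 0.1483]
ft_force: [-4.2, 3.8, 9.9]
```

```bash
python3 -m jog '[{"dp":[0,0.001,0],"dr":[0,0,0],"hand":0}]'|grep -E "pos|ft"
python3 -m jog '[{"dp":[0,0.001,0],"dr":[0,0,0],"hand":0}]'|grep -E "pos|ft"
```

```text
position: [0.4283, 0.176, 0.1475]
ft_force: [-5.4, 3.7, 11.7]
position: [0.4281, 0.1761, 0.1467]
ft_force: [-4.9, 4.0, 13.6]
```

```bash
python3 -m jog '[{"dp":[0,0.001,0],"dr":[0,0,0],"hand":0}]'|grep -E "pos|ft"
```

```text
position: [0.428, 0.1761, 0.1459]
ft_force: [-6.4, 2.8, 16.8]
```

The force has reached 16.8 N, above the 9–14 N I intended, because I chained one step too many. It is still under the 17 N crush limit. I'll unload slowly now.

```bash
python3 -m jog '[{"dp":[0,-0.001,0],"dr":[0,0,0],"hand":0},{"dp":[0,-0.001,0],"dr":[0,0,0],"hand":0}]'|grep -E "clock|pos|ft"
python3 -m jog '[{"dp":[0,-0.001,0],"dr":[0,0,0],"hand":0},{"dp":[0,-0.001,0],"dr":[0,0,0],"hand":0},{"dp":[0,-0.001,0],"dr":[0,0,0],"hand":0}]'|grep -E "pos|ft"
python3 -m jog '[{"dp":[0,-0.002,0],"dr":[0,0,0],"hand":0},{"dp":[0,-0.005,0],"dr":[0,0,0],"hand":0},{"dp":[0,-0.01,0],"dr":[0,0,0],"hand":0},{"dp":[0,-0.02,0],"dr":[0,0,0],"hand":0},{"dp":[0,-0.03,0],"dr":[0,0,0],"hand":0}]'|grep -E "pos|ft"
python3 - <<'E'
from h import *
from bench import bot
C,Sn=np.cos(np.radians(20)),np.sin(np.radians(20))
r=lambda q:np.array([((q[0]-.4995)*C-(q[1]-.150)*Sn),((q[0]-.4995)*Sn+(q[1]-.150)*C),q[2]])
c=bot.read_camera("scene");crop(c,250,90,350,235,4.1,"pics/s13.png")
h=cv2.cvtColor(c["image"],cv2.COLOR_RGB2HSV)
Q=np.array([r(dep(c,u,v)) for v in range(150,210) for u in range(295,340) if 5<=h[v,u,0]<=15 and h[v,u,1]>150 and h[v,u,2]>40])
print(np.percentile(Q,[10,50,90],axis=0).round(3).tolist())
E
```

```text
clock: 20.78
position: [0.4296, 0.1754, 0.1472]
ft_force: [0.2, 0.6, 0.6]
position: [0.4304, 0.1752, 0.1501]
ft_force: [0.3, 0.1, 0.5]
position: [0.4285, 0.1749, 0.2165]
ft_force: [1.1, 0.5, 0.2]
[[-0.075, -0.036, 0.143], [-0.069, -0.001, 0.147], [-0.066, 0.033, 0.149]]
```

View pics/s13.png

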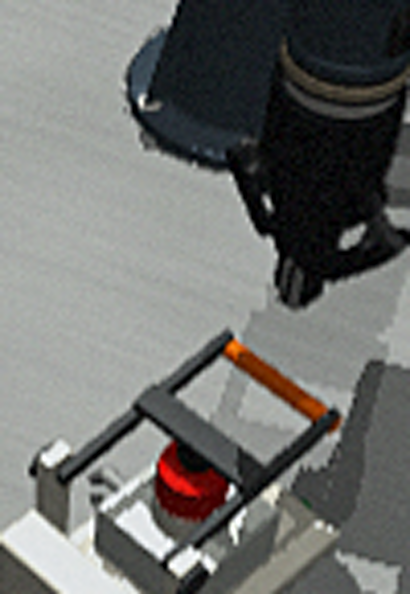

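The clamp stayed down and the fingers are clear: bar at crop (285,380), presser on red at (195,460). I'll move the arm off, wait, and check for creep.

```bash
python3 -m jog '[{"dp":[-0.02,-0.03,0],"dr":[0,0,0],"hand":0},{"dp":[-0.02,-0.03,0],"dr":[0,0,0],"hand":0},{"dp":[0,-0.02,0],"dr":[0,0,0],"hand":0},{"dp":[0,0,0],"dr":[0,0,0],"hand":0},{"dp":[0,0,0],"dr":[0,0,0],"hand":0}]'|grep -E "clock|pos|ft"
cat > chk.py <<'E'
from h import *
from bench import bot
import sys
C,Sn=np.cos(np.radians(20)),np.sin(np.radians(20))
r=lambda q:np.array([((q[0]-.4995)*C-(q[1]-.150)*Sn),((q[0]-.4995)*Sn+(q[1]-.150)*C),q[2]])
c=bot.read_camera("scene");t=bot.read_camera("top")
h=cv2.cvtColor(c["image"],cv2.COLOR_RGB2HSV)
Q=np.array([r(dep(c,u,v)) for v in range(150,210) for u in range(295,340) if 5<=h[v,u,0]<=15 and h[v,u,1]>150 and h[v,u,2]>40])
print("bar",len(Q),np.percentile(Q,[10,50,90],axis=0).round(4).tolist())
Q=np.array([r(dep(c,u,v)) for v in range(190,220) for u in range(280,310) if (h[v,u,0]<5 or h[v,u,0]>174) and h[v,u,1]>150])
print("red",len(Q),np.percentile(Q,[10,50,90],axis=0).round(4).tolist())
crop(c,160,110,350,250,4,f"pics/{sys.argv[1]}s.png");crop(t,160,110,360,250,4,f"pics/{sys.argv[1]}t.png")
E
python3 chk.py a
python3 -m jog '[{"dp":[0,0,0],"dr":[0,0,0],"hand":0},{"dp":[0,0,0],"dr":[0,0,0],"hand":0},{"dp":[0,0,0],"dr":[0,0,0],"hand":0},{"dp":[0,0,0],"dr":[0,0,0],"hand":0},{"dp":[0,0,0],"dr":[0,0,0],"hand":0}]'>/dev/null
python3 -m jog '[{"dp":[0,0,0],"dr":[0,0,0],"hand":0},{"dp":[0,0,0],"dr":[0,0,0],"hand":0},{"dp":[0,0,0],"dr":[0,0,0],"hand":0},{"dp":[0,0,0],"dr":[0,0,0],"hand":0},{"dp":[0,0,0],"dr":[0,0,0],"hand":0}]'>/dev/null
python3 -m jog '[{"dp":[0,0,0],"dr":[0,0,0],"hand":0},{"dp":[0,0,0],"dr":[0,0,0],"hand":0},{"dp":[0,0,0],"dr":[0,0,0],"hand":0},{"dp":[0,0,0],"dr":[0,0,0],"hand":0},{"dp":[0,0,0],"dr":[0,0,0],"hand":0}]'
python3 chk.py b
```

```text
clock: 21.92
position: [0.3933, 0.1892, 0.2986]
ft_force: [-0.1, 0.4, -0.4]
bar 104 [[-0.0759, -0.0369, 0.1414], [-0.068, 0.0055, 0.146], [-0.0652, 0.036, 0.1491]]
red 201 [[0.005, -0.0145, 0.1009], [0.016, 0.0071, 0.1164], [0.026, 0.0211, 0.1208]]
clock: 23.27
position: [0.3926, 0.189, 0.2973]
orientation: [-90.0, -0.0, -20.0]
ft_force: [0.0, 0.5, 0.4]
width: 0.0
bar 104 [[-0.0757, -0.0334, 0.1421], [-0.068, 0.0049, 0.1465], [-0.0653, 0.0375, 0.1489]]
red 203 [[0.0045, -0.0143, 0.1004], [0.0161, 0.0077, 0.116], [0.0264, 0.0217, 0.1219]]
```

View pics/bt.png

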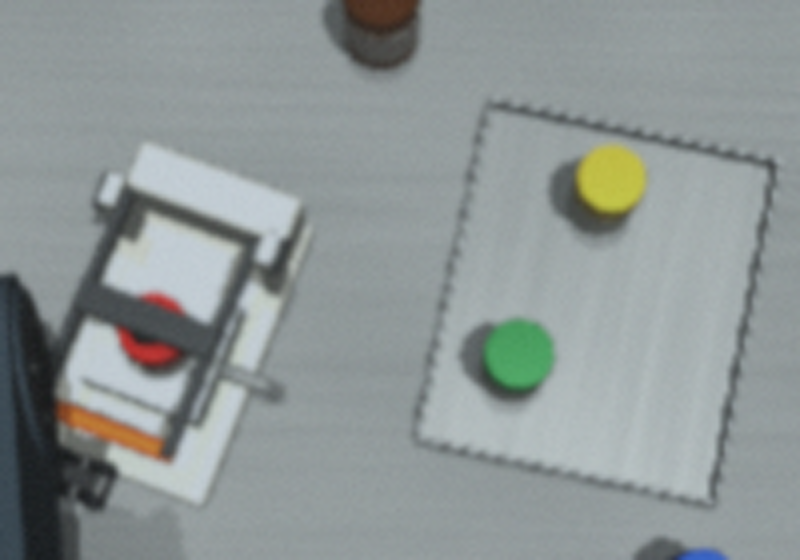

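View pics/bs.png

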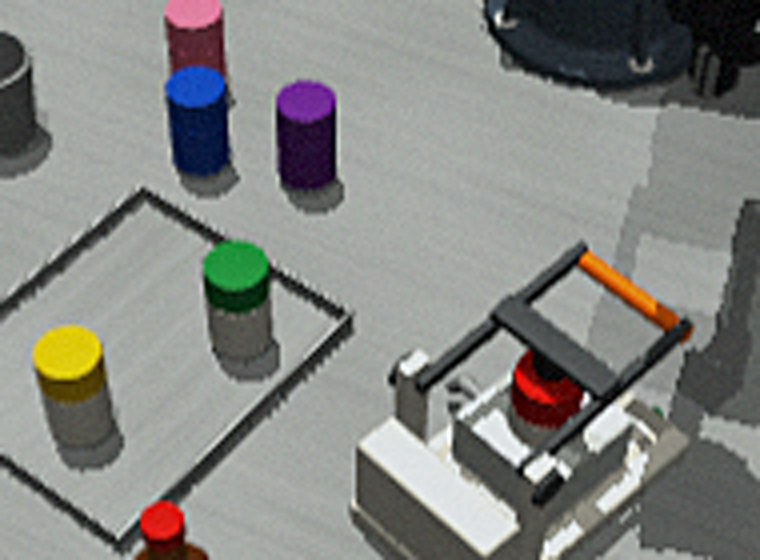

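After 1.35 s nothing has crept: the bar's top stays near z 0.149 (about 0.1 rad), red is upright under the presser, and green, yellow and the bottle are unmoved. The robot touches nothing, so I'm handing in.

```bash
python3 -c "
from bench import bot
print(bot.finish_job())"
```

```text
the job is handed in; nothing more can be done
None
```

I set the red cartridge upright in the cradle, let go, swung the clamp over and pressed it home on its seal, then handed the job in at about 23 s. No verdict was reported.

**Setting the cartridge:** on the first try it caught the pocket's chamfer at about 20 N, because the camera estimate was roughly 2 mm off. I backed off and shifted it 2 mm. It then slid in, and I let go once I felt the lugs.

**Pressing the clamp:** the push took a steady 6 to 7 N, then rose at a bar angle of about 0.1 rad as the foot met the seal. The last step read 16.8 N at the bar. That is above the 9–14 N range and only just under the 17 N crush limit, because I made one step more than I meant to. I unloaded at once. The cartridge looks intact, but I could not measure the load on it directly.

**Last checks:**
- **Hold:** the bar and the red top had not crept 1.35 s after I let go. The seal and presser forces at rest could not be measured, only inferred from that.
- **Surroundings:** the robot was clear, with force readings near zero. In the last crops, the green and yellow cartridges and the bottle looked unmoved. I did not measure their positions, and those crops do not show the bowl, jar or spoon.

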